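# Load a board in the treadle press and work the treadle

### The arm

A 7-joint arm with a two-finger parallel gripper is mounted at the origin on the work surface. World frame = base frame: x ahead of the robot, y to its left, z up, the work surface at z = 0. Lengths are in mm, angles in rad, forces in N, time in s.
With the tool pointing down it reaches from about 400 to 875 mm from the base axis. Payload 4.4 kg.
Tool frame: the origin (TCP) lies at the very end of the fingers, on their centre line; the grasp point (between the pads) lies 19 mm behind it; z points along the fingers, y is the direction in which the jaws open and shut (so a half turn about z gives the same grasp; the last joint's range is limited). The gripper opens to 85 mm and grips with 20 to 120 N. Pads are 22 mm wide; open, the fingers measure 114 mm over their backs; the gripper's body (76 mm by 85 mm) begins 54 mm behind the grasp point. The pads swing forward as they close: fully open they stand 13 mm farther back than shut.
Start: joints at [1.254, 0.628, 0.038, 1.517, -0.027, 0.996, -0.02], TCP at [161.344, -629.671, 231.313] pointing down, gripper open.
Joint ranges: [-3.06, 3.06], [-0.37, 2.12], [-1.25, 1.32], [0.18, 2.47], [-1.1, 4.24], [0.23, 1.98], [-2.94, 2.94]. Speed limits (rad/s): [2.57, 2.57, 3.14, 3.14, 3.14, 3.14, 3.14].

### API

Orientations are given as [roll, pitch, yaw] about the fixed x, y, z axes, in that order (R = Rz(yaw) Ry(pitch) Rx(roll)).
In Python, from cell import read_state, get_image, calibration, finish_job gives the robot as it stands. The module is installed in compiled form; this text tells all that it offers.
- The arm moves only by the tool apply_moves, never from a script. Its argument "increments" is a list of rows, each an object of numbers: "tx", "ty", "tz": the shift along the world's x, y, z in m; "rx", "ry", "rz": the turn, a rotation vector about the world's x, y, z in units of 5 degrees (1.0 is 5 degrees); "claw": the finger opening in m, from 0 to 0.0854. In form: [{"tx": .., "ty": .., "tz": .., "rx": .., "ry": .., "rz": .., "claw": ..}, ...]. A call has 1 to 12 rows; each row is the pose to reach, as a shift and turn from the pose commanded when the call began; what a row does not reach only later rows make up. A row lasts 1/10 s, in which the tool goes at most 50 mm and 8.59 degrees, less where a joint would pass 70% of its speed; a pose out of reach is approached as far as the arm can. A call with a gripper value outside its range is refused whole. The fingers move at their own pace and stop on an object; the grip force is fixed at half the most. Time passes only in rows, so rows that repeat a pose let the fingers close. It gives the time, the measured TCP pose, the force and the opening at its end, in the units of the state.
- read_state(): the state, without advancing time (a new reading comes with each control period).
- get_image(name): name is "side" or "top"; returns the picture (400x640x3 uint8, red, green, blue); there is no depth.
- calibration(name): a dict with "camera_matrix" (3x3 intrinsics, pixels), "origin" and "attitude" of the camera in the world. Camera axes: x right, y up, looking along -z (the intrinsics and any distortion apply to the point x, -y, -z); pixel columns grow to the right and rows downward; lengths in mm; the calibration is good to about 2 mm. A picture is of the moment at which its call begins. calibration takes no time and is no camera call.
- finish_job(): hands the job in, once; it reports no verdict.
The state is a dict: "clock": time; "qpos": joint angles; "qd": joint speeds; "tau": joint torques, N m; "eef_pos": TCP position; "tool_rot": TCP orientation; "force": force on the tool from outside, world axes, zero at the start; "torque": the same for the moment, N m; "width": finger opening in mm.
Only numpy, scipy, OpenCV 4.12 (cv2) and the standard library are available. Lean on these libraries where they do the work, as an engineer would, in place of code of your own. Each camera call takes 0.05 s, during which the arm holds its last target. There are 200 camera calls.

### The job

Lay the short board in the nest of the treadle press and press it down level until its top is flush with the nest's rails. Then push the treadle right down to its stop, keep it there for a second so that the press head bears on the board, and let it spring back up, leaving the board flush in the nest. Leave the long board, the sanding block and the tape roll where they are.

Things in the scene. Friction and masses are not known exactly. Their poses are not given: they have to be found in the camera images.
- short_board: the shorter of two flat brown wooden boards lying on the table either side of the press (which side varies): 130 x 60 x 14 mm, 60 to 130 g. Origin at the centre of its underside; x along its length, z up. It is the one that fits the nest; either end may lead.
- long_board: the other brown board, 180 x 60 x 14 mm, too long for the nest; origin and axes alike. Not needed.
- press: grey bench press fixed to the table, base plate 260 x 280 x 8 mm (x -105 to +155, y -140 to +140 mm from its origin, which is on the table). x points away from the treadle's free end (roughly away from the robot), y towards the nest, z up. Nest on its +y side, treadle on its -y side; between them at the back a gearbox, x 68 to 142, y -25 to +25 mm, 74 mm high.
- nest (a point): centre of the nest, 12 mm above the table, axes as the press: where the short board's origin lies when fully down (its top flush with the rails, 26 mm above the table). The nest is a frame of wooden rails 12 mm thick, 137 mm (x) by 67 mm (y) inside; the long rails have 62 mm finger gaps in the middle, down to the base plate's top 8 mm above the table.
- lift_plate (a joint): travel of the nest's metal floor, a lift-out plate, m: it starts up at 0 (its top 20 mm above the table) and is fully down at 0.008. A board laid in the nest stands 8 mm proud until pushed down; the plate slides stiffly (about 6 N, more when fast) and stays where it is pushed.
- head_hinge (a point): hinge of the press head, 115 mm behind the nest's centre and 55 mm above the table. With the treadle up the head's arm stands upright, 190 mm high, its nearest part 66 mm behind the nest's centre, so a gripper is best closed along the press's y there. As the treadle goes down the head swings down over the nest, 4 times as far; at the stop its pad just meets a flush board.
- treadle (a joint): angle of the treadle, rad: 0 up (at rest), 0.35 fully down on its stop, where it is level. It is sprung back up: at the pad about 6 N starts it and about 15 N holds it at the stop.
- treadle_pad (a point): where to press: on the treadle's upper face, mid-width, 130 mm in front of its hinge (hinge at x 75, y -85, z 30 mm of the press). The treadle is a dark steel plate, ribbed rubber top (3 mm above this point), 150 mm long, 70 wide, 8 thick, near end raised at rest. The pad is 78 mm above the table when up, 34 mm at the stop, and moves 10 mm towards the free end on the way down.
- sanding_block: cork sanding block 100 x 60 x 40 mm, origin at the centre of its underside; a bystander beyond the boards on the right (-y).
- tape_roll: roll of tape lying flat, 100 mm across, 45 mm high, origin at the centre of its underside; a bystander beyond the boards on the left (+y).
There are look-alikes about, which are no part of the job. What is shaped like the short_board but purple or red is not meant.

How it is judged:
By the outcome, as a careful person would: the job done as asked, in the order asked, and still so for the second after the job is handed in, with the robot touching nothing.
It also fails if it takes over 64 s, if anything falls off the work surface, if the arm or the gripper's body presses on something with over 40 N, if the wrist force passes 120 N, or if a joint passes its speed limit or range.

## Working session

There is one attempt and no reset: what is moved stays moved. The work goes in short steps, Python scripts to look and compute and a tool call to move; the robot and the scene stay as the last step left them, time stands still between calls to the robot, and variables do not carry over. Pictures are saved under pics/ and viewed, about 8 in all and at most 12, crops included, and the job is handed in when it is done.

Besides the shell and the picture viewer there is one more tool, called after ">>>" as name([rows], argument=value, ...), one row to a line, values as JSON. apply_moves: Moves the arm, as the interface text tells. Its arguments: {"type":"object","properties":{"increments":{"type":"array"}},"required":["increments"]}

```bash
mkdir -p pics; python3 - <<'E'
from cell import *
import cv2
s=read_state();print({k:s[k] for k in('clock','eef_pos','tool_rot','force','width')})
for n in('top','side'):
    cv2.imwrite(f'pics/{n}0.png',get_image(n)[:,:,::-1]);print(n,calibration(n))
E
```

```text
{'clock': 0.0, 'eef_pos': array([ 161.17629584, -629.06121727,  230.40506042]), 'tool_rot': array([-3.13973251e+00,  5.10399480e-06,  2.50772513e-01]), 'force': array([ 0.1271106 , -0.94165487, -0.34157073]), 'width': 85.4731655909271}
top {'camera_matrix': array([[375.00147748,   0.        , 315.40870058],
       [  0.        , 375.00147748, 197.20166459],
       [  0.        ,   0.        ,   1.        ]]), 'origin': array([ 327.21868801,  -14.23667541, 1128.5819283 ]), 'attitude': array([ 0.17998198,  0.01928558, -1.55110623])}
side {'camera_matrix': array([[403.30152352,   0.        , 311.80977178],
       [  0.        , 403.30152352, 206.98068772],
       [  0.        ,   0.        ,   1.        ]]), 'origin': array([288.54835106, 657.67935277, 835.12517671]), 'attitude': array([ 0.74638598, -0.02043394, -2.7594374 ])}
```

View pics/top0.png

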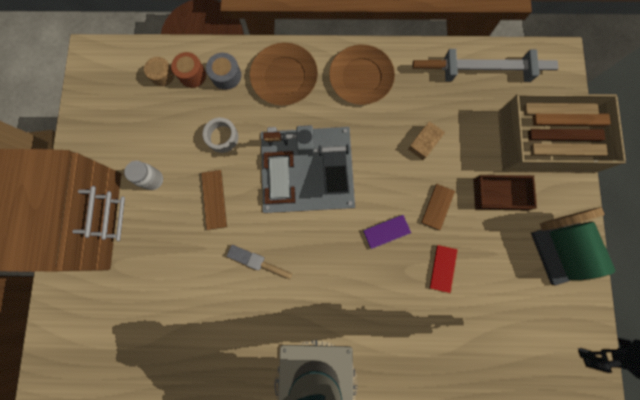

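View pics/side0.png

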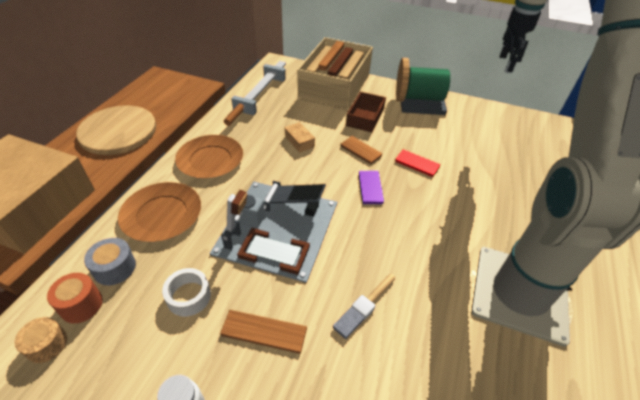

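The top view shows two brown boards: one at px (213,200), about 60 px long (≈180 mm), and one at (438,207), about 45 px (≈130 mm). Purple (387,231) and red (444,269) are decoys. The right-hand one fits the short board, and the press is at (307,169). Next I'll measure, and confirm with one crop.

```bash
cat >h.py <<'E'
import numpy as np,cv2
from scipy.spatial.transform import Rotation as R
from cell import *
def cam(n):
    c=calibration(n);return c['camera_matrix'],np.array(c['origin']),R.from_euler('xyz',c['attitude']).as_matrix()
def ray(n,px,z):
    K,o,A=cam(n);px=np.atleast_2d(px).astype(float)
    d=np.c_[(px[:,0]-K[0,2])/K[0,0],-(px[:,1]-K[1,2])/K[1,1],-np.ones(len(px))]@A.T
    return o+d*((z-o[2])/d[:,2])[:,None]
def proj(n,P):
    K,o,A=cam(n);q=(np.atleast_2d(P)-o)@A;return np.c_[K[0,2]+K[0,0]*q[:,0]/-q[:,2],K[1,2]+K[1,1]*q[:,1]/q[:,2]]
def rect(P):
    (c,(w,h),a)=cv2.minAreaRect(P[:,:2].astype(np.float32))
    if w<h:w,h,a=h,w,a+90
    return np.round(c,1),round(w,1),round(h,1),round((a+90)%180-90,2)
def comps(n,mask,box,z):
    m=np.zeros_like(mask,np.uint8);x0,y0,x1,y1=box;m[y0:y1,x0:x1]=mask[y0:y1,x0:x1]
    cs,_=cv2.findContours(m,cv2.RETR_EXTERNAL,cv2.CHAIN_APPROX_NONE)
    c=max(cs,key=cv2.contourArea);return rect(ray(n,c[:,0],z)),cv2.contourArea(c)
E
python3 - <<'E'
from h import *
t=cv2.imread('pics/top0.png');s=cv2.imread('pics/side0.png')
def brown(im):
    h=cv2.cvtColor(im,cv2.COLOR_BGR2HSV);print(h[207,438] if im is t else h[150,362]);return ((h[...,0]<16)&(h[...,1]>115)&(h[...,2]<190)&(h[...,2]>25))
print('short top',comps('top',brown(t),(415,178,462,238),14))
print('long top',comps('top',brown(t),(190,160,240,240),14))
print('short side',comps('side',brown(s),(335,130,388,168),14))
h=cv2.cvtColor(t,cv2.COLOR_BGR2HSV)
grey=(h[...,1]<70)
print('base',comps('top',cv2.morphologyEx(grey.astype(np.uint8),cv2.MORPH_CLOSE,np.ones((9,9))),(255,120,360,220),8))
w=(h[...,1]<60)&(h[...,2]>150)
print('plate',comps('top',w,(265,155,292,202),20))
a=cv2.resize(t[115:225,250:470],None,fx=3.6,fy=3.6,interpolation=cv2.INTER_CUBIC)
cv2.imwrite('pics/c1.png',a)
E
```

```text
[ 14 151 110]
short top ((array([ 507.1, -354.4]), 130.0, 60.1, -22.23), 794.5)
[ 14 151 110]
long top ((array([518.6, 321.5]), 177.3, 61.6, 9.13), 1064.0)
[ 14 165 186]
short side ((array([ 508.3, -338.8]), 131.4, 60.9, -15.1), 318.0)
base ((array([626.9,  41.1]), 282.0, 274.6, -85.88), 7438.5)Traceback (most recent call last):
  File "<stdin>", line 12, in <module>
  File "h.py", line 19, in comps
    c=max(cs,key=cv2.contourArea);return rect(ray(n,c[:,0],z)),cv2.contourArea(c)
ValueError: max() iterable argument is empty
```

```bash
python3 - <<'E'
from h import *
t=cv2.imread('pics/top0.png');s=cv2.imread('pics/side0.png')
h=cv2.cvtColor(t,cv2.COLOR_BGR2HSV);print(h[178,279],h[215,438])
hs=cv2.cvtColor(s,cv2.COLOR_BGR2HSV)
b=(hs[...,0]<15)&(hs[...,1]>125)&(hs[...,2]<215)
print('short side',comps('side',b,(335,130,388,168),14))
w=(h[...,1]<70)&(h[...,2]>h[178,279][2]-25)
print('plate',comps('top',w,(266,158,292,200),20))
a=cv2.resize(t[115:225,250:470],None,fx=3.6,fy=3.6,interpolation=cv2.INTER_CUBIC)
cv2.imwrite('pics/c1.png',a)
E
```

```text
[ 40  11 141] [ 14 156 111]
short side ((array([ 506. , -350.1]), 133.4, 68.0, -23.17), 465.0)
plate ((array([589.4, 121.6]), 121.8, 56.9, 4.8), 658.0)
```

View pics/c1.png

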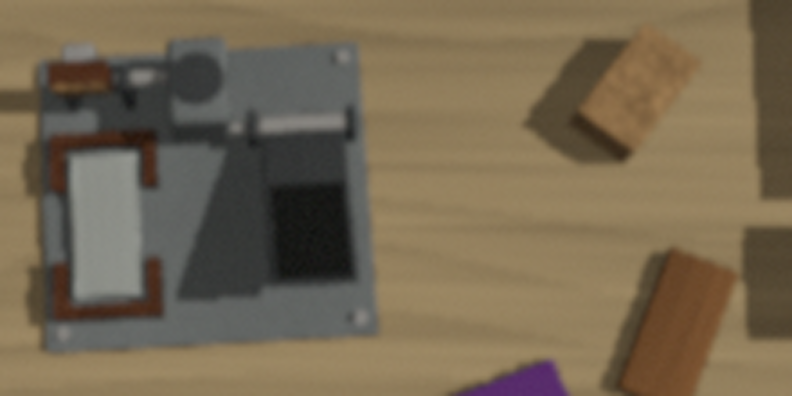

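The crop shows the short board, plain brown wood, at crop (680,325). The nest rails span crop x 50–160, y 133–318, and the treadle pad (black) is at (312,232).

```bash
python3 - <<'E'
from h import *
t=cv2.imread('pics/top0.png');h=cv2.cvtColor(t,cv2.COLOR_BGR2HSV)
q=lambda *p:np.array(p)/3.6+[250,115]-.36
c=ray('top',q((45,350),(378,332),(357,43),(37,63)),8)[:,:2]
print('base corners',c.round(1),'sides',np.linalg.norm(c-np.roll(c,-1,0),axis=1).round(1),'ctr',c.mean(0).round(1))
e=lambda v:np.degrees(np.arctan2(v[1],v[0]))
print('yaw',e(c[2]-c[1]),e(c[3]-c[0]),e(c[0]-c[1])-90,e(c[3]-c[2])-90)
m=((h[...,0]<14)|(h[...,0]>170))&(h[...,1]>100)
k=np.zeros_like(m);k[148:206,260:300]=m[148:206,260:300]
p=np.argwhere(k)[:,::-1];r=ray('top',p,26);print('rails',len(p),rect(r))
# inner opening: non-brown hull region
pl=((h[...,1]<70)&(h[...,2]>95));print('plate',comps('top',pl,(266,154,294,202),20))
# treadle pad rubber dark
d=h[...,2]<32;print('rubber',comps('top',d,(320,160,352,198),70))
# decide sizes of press-based prediction
E
```

```text
base corners [[ 483.   171.6]
 [ 503.  -107.6]
 [ 757.7  -89. ]
 [ 735.9  190.1]] sides [279.9 255.4 280.  253.5] ctr [619.9  41.3]
yaw 4.16150544391187 4.173260275069795 4.089580715733078 4.471808456987588
rails 339 (array([589.3, 123.2]), 159.5, 87.6, 4.16)
plate ((array([589.5, 115.9]), 127.9, 73.4, 4.46), 803.5)
rubber ((array([574.7, -47.4]), 74.3, 57.2, 6.19), 441.0)
```

Three checks agree: the press base gives a yaw of 4.2° and an origin of about (596.5, 39.5). The rails centre at (589, 123), matching the base prediction of (590, 124). The short board is 130×60 at (507, -354), yaw -22.2°. I'm moving above it now.

>>> apply_moves([
  {"tx": 0.346, "ty": 0.275, "tz": -0.13, "rz": -7.32, "claw": 0.074},
  {"tx": 0.346, "ty": 0.275, "tz": -0.13, "rz": -7.32, "claw": 0.074},
  {"tx": 0.346, "ty": 0.275, "tz": -0.13, "rz": -7.32, "claw": 0.074},
  {"tx": 0.346, "ty": 0.275, "tz": -0.13, "rz": -7.32, "claw": 0.074},
  {"tx": 0.346, "ty": 0.275, "tz": -0.13, "rz": -7.32, "claw": 0.074},
  {"tx": 0.346, "ty": 0.275, "tz": -0.13, "rz": -7.32, "claw": 0.074},
  {"tx": 0.346, "ty": 0.275, "tz": -0.13, "rz": -7.32, "claw": 0.074},
  {"tx": 0.346, "ty": 0.275, "tz": -0.13, "rz": -7.32, "claw": 0.074},
  {"tx": 0.346, "ty": 0.275, "tz": -0.13, "rz": -7.32, "claw": 0.074},
  {"tx": 0.346, "ty": 0.275, "tz": -0.13, "rz": -7.32, "claw": 0.074},
  {"tx": 0.346, "ty": 0.275, "tz": -0.13, "rz": -7.32, "claw": 0.074},
  {"tx": 0.346, "ty": 0.275, "tz": -0.13, "rz": -7.32, "claw": 0.074},
])

```text
$.increments[0]: bad value
```

>>> apply_moves([
  {"tx": 0.03, "ty": 0.024, "tz": -0.01, "rx": 0, "ry": 0, "rz": -0.6, "claw": 0.074},
])

```text
clock: 0.2
eef_pos: [185.3, -609.6, 221.8]
tool_rot: [3.137, 0.005, 0.188]
force: [0.9, 0.8, -0.7]
width: 74.6
```

>>> apply_moves([
  {"tx": 0.316, "ty": 0.251, "tz": -0.12, "rx": 0, "ry": 0, "rz": -6.7, "claw": 0.074},
  {"tx": 0.316, "ty": 0.251, "tz": -0.12, "rx": 0, "ry": 0, "rz": -6.7, "claw": 0.074},
  {"tx": 0.316, "ty": 0.251, "tz": -0.12, "rx": 0, "ry": 0, "rz": -6.7, "claw": 0.074},
  {"tx": 0.316, "ty": 0.251, "tz": -0.12, "rx": 0, "ry": 0, "rz": -6.7, "claw": 0.074},
  {"tx": 0.316, "ty": 0.251, "tz": -0.12, "rx": 0, "ry": 0, "rz": -6.7, "claw": 0.074},
  {"tx": 0.316, "ty": 0.251, "tz": -0.12, "rx": 0, "ry": 0, "rz": -6.7, "claw": 0.074},
  {"tx": 0.316, "ty": 0.251, "tz": -0.12, "rx": 0, "ry": 0, "rz": -6.7, "claw": 0.074},
  {"tx": 0.316, "ty": 0.251, "tz": -0.12, "rx": 0, "ry": 0, "rz": -6.7, "claw": 0.074},
  {"tx": 0.316, "ty": 0.251, "tz": -0.12, "rx": 0, "ry": 0, "rz": -6.7, "claw": 0.074},
  {"tx": 0.316, "ty": 0.251, "tz": -0.12, "rx": 0, "ry": 0, "rz": -6.7, "claw": 0.074},
  {"tx": 0.316, "ty": 0.251, "tz": -0.12, "rx": 0, "ry": 0, "rz": -6.7, "claw": 0.074},
])

```text
clock: 1.3
eef_pos: [506.8, -354.7, 100.8]
tool_rot: [3.141, 0.001, -0.386]
force: [-0.6, -0.7, -0.3]
width: 73.8
```

>>> apply_moves([
  {"tx": 0, "ty": 0, "tz": -0.03, "rx": 0, "ry": 0, "rz": 0, "claw": 0.074},
  {"tx": 0, "ty": 0, "tz": -0.06, "rx": 0, "ry": 0, "rz": 0, "claw": 0.074},
  {"tx": 0, "ty": 0, "tz": -0.08, "rx": 0, "ry": 0, "rz": 0, "claw": 0.074},
  {"tx": 0, "ty": 0, "tz": -0.088, "rx": 0, "ry": 0, "rz": 0, "claw": 0.074},
  {"tx": 0, "ty": 0, "tz": -0.092, "rx": 0, "ry": 0, "rz": 0, "claw": 0.074},
  {"tx": 0, "ty": 0, "tz": -0.094, "rx": 0, "ry": 0, "rz": 0, "claw": 0.074},
  {"tx": 0, "ty": 0, "tz": -0.096, "rx": 0, "ry": 0, "rz": 0, "claw": 0.074},
  {"tx": 0, "ty": 0, "tz": -0.096, "rx": 0, "ry": 0, "rz": 0, "claw": 0.074},
])

```text
clock: 2.1
eef_pos: [507.7, -355.1, 6.1]
tool_rot: [3.141, -0.001, -0.386]
force: [-0.5, 0.5, 0.6]
width: 74.3
```

>>> apply_moves([
  {"tx": 0, "ty": 0, "tz": -0.002, "rx": 0, "ry": 0, "rz": 0, "claw": 0.074},
  {"tx": 0, "ty": 0, "tz": -0.004, "rx": 0, "ry": 0, "rz": 0, "claw": 0.074},
  {"tx": 0, "ty": 0, "tz": -0.006, "rx": 0, "ry": 0, "rz": 0, "claw": 0.074},
  {"tx": 0, "ty": 0, "tz": -0.006, "rx": 0, "ry": 0, "rz": 0, "claw": 0.074},
])

```text
clock: 2.5
eef_pos: [507.2, -354.5, -1.0]
tool_rot: [-3.141, 0.0, -0.386]
force: [0.3, 0.4, -0.9]
width: 74.0
```

>>> apply_moves([
  {"tx": 0, "ty": 0, "tz": 0, "rx": 0, "ry": 0, "rz": 0, "claw": 0.05},
  {"tx": 0, "ty": 0, "tz": 0, "rx": 0, "ry": 0, "rz": 0, "claw": 0.05},
  {"tx": 0, "ty": 0, "tz": 0, "rx": 0, "ry": 0, "rz": 0, "claw": 0.05},
  {"tx": 0, "ty": 0, "tz": 0, "rx": 0, "ry": 0, "rz": 0, "claw": 0.05},
  {"tx": 0, "ty": 0, "tz": 0, "rx": 0, "ry": 0, "rz": 0, "claw": 0.05},
  {"tx": 0, "ty": 0, "tz": 0, "rx": 0, "ry": 0, "rz": 0, "claw": 0.05},
])

```text
clock: 3.1
eef_pos: [507.5, -355.0, -0.3]
tool_rot: [3.141, -0.001, -0.386]
force: [-0.9, 0.4, 4.9]
width: 58.0
```

>>> apply_moves([
  {"tx": 0, "ty": 0, "tz": 0.02, "rx": 0, "ry": 0, "rz": 0, "claw": 0.05},
  {"tx": 0, "ty": 0, "tz": 0.06, "rx": 0, "ry": 0, "rz": 0, "claw": 0.05},
  {"tx": 0, "ty": 0, "tz": 0.1, "rx": 0, "ry": 0, "rz": 0, "claw": 0.05},
  {"tx": 0, "ty": 0, "tz": 0.15, "rx": 0, "ry": 0, "rz": 0, "claw": 0.05},
  {"tx": 0, "ty": 0, "tz": 0.17, "rx": 0, "ry": 0, "rz": 0, "claw": 0.05},
  {"tx": 0, "ty": 0, "tz": 0.17, "rx": 0, "ry": 0, "rz": 0, "claw": 0.05},
])

```text
clock: 3.7
eef_pos: [509.2, -356.0, 172.8]
tool_rot: [3.14, -0.007, -0.386]
force: [0.0, -0.4, -1.3]
width: 58.5
```

```bash
python3 - <<'E'
from h import *
s=read_state();print(s['force'],s['width'],s['eef_pos'])
a=get_image('side')[:,:,::-1];cv2.imwrite('pics/s1f.png',a);cv2.imwrite('pics/s1.png',cv2.resize(a[30:230,260:500],None,fx=3,fy=3,interpolation=cv2.INTER_CUBIC))
E
```

```text
[ 0.0193717  -0.39647929 -1.26228717] 58.49915504189485 [ 509.17362878 -355.98923828  172.76047672]
```

View pics/s1.png

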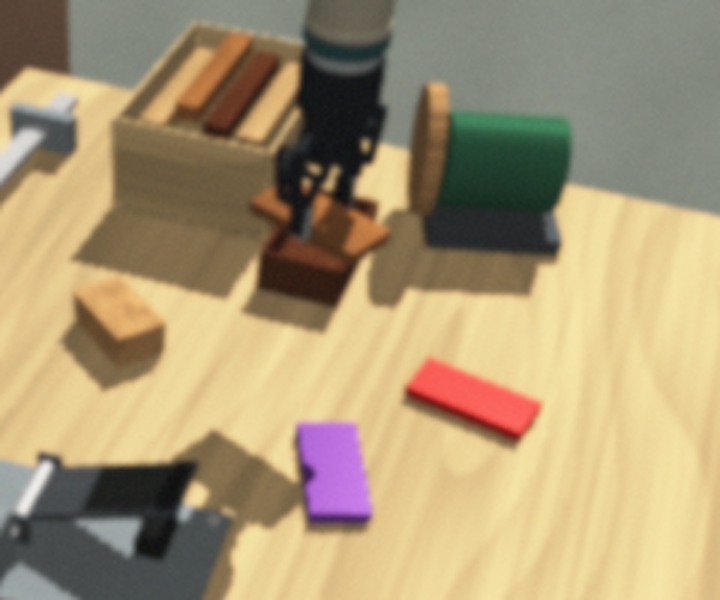

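The board is held level in the fingertips (crop (320,220)), and the decoys and sanding block haven't moved. Carrying it to a spot in front of the nest.

>>> apply_moves([
  {"tx": 0.063, "ty": 0.479, "tz": 0, "rx": 0, "ry": 0, "rz": 5.26, "claw": 0.05},
  {"tx": 0.063, "ty": 0.479, "tz": 0, "rx": 0, "ry": 0, "rz": 5.26, "claw": 0.05},
  {"tx": 0.063, "ty": 0.479, "tz": 0, "rx": 0, "ry": 0, "rz": 5.26, "claw": 0.05},
  {"tx": 0.063, "ty": 0.479, "tz": 0, "rx": 0, "ry": 0, "rz": 5.26, "claw": 0.05},
  {"tx": 0.063, "ty": 0.479, "tz": 0, "rx": 0, "ry": 0, "rz": 5.26, "claw": 0.05},
  {"tx": 0.063, "ty": 0.479, "tz": 0, "rx": 0, "ry": 0, "rz": 5.26, "claw": 0.05},
  {"tx": 0.063, "ty": 0.479, "tz": 0, "rx": 0, "ry": 0, "rz": 5.26, "claw": 0.05},
  {"tx": 0.063, "ty": 0.479, "tz": 0, "rx": 0, "ry": 0, "rz": 5.26, "claw": 0.05},
  {"tx": 0.063, "ty": 0.479, "tz": 0, "rx": 0, "ry": 0, "rz": 5.26, "claw": 0.05},
  {"tx": 0.063, "ty": 0.479, "tz": -0.02, "rx": 0, "ry": 0, "rz": 5.26, "claw": 0.05},
  {"tx": 0.063, "ty": 0.479, "tz": -0.06, "rx": 0, "ry": 0, "rz": 5.26, "claw": 0.05},
  {"tx": 0.063, "ty": 0.479, "tz": -0.06, "rx": 0, "ry": 0, "rz": 5.26, "claw": 0.05},
])

```text
clock: 4.95
eef_pos: [564.6, 124.9, 103.0]
tool_rot: [3.14, 0.014, 0.076]
force: [-1.3, -1.1, -1.6]
width: 58.1
```

>>> apply_moves([
  {"tx": 0.012, "ty": 0, "tz": -0.025, "rx": 0, "ry": 0, "rz": 0, "claw": 0.05},
  {"tx": 0.018, "ty": 0, "tz": -0.05, "rx": 0, "ry": 0, "rz": 0, "claw": 0.05},
  {"tx": 0.018, "ty": 0, "tz": -0.06, "rx": 0, "ry": 0, "rz": 0, "claw": 0.05},
  {"tx": 0.018, "ty": 0, "tz": -0.06, "rx": 0, "ry": 0, "rz": 0, "claw": 0.05},
  {"tx": 0.018, "ty": 0, "tz": -0.06, "rx": 0, "ry": 0, "rz": 0, "claw": 0.05},
])

```text
clock: 5.45
eef_pos: [588.2, 123.6, 50.1]
tool_rot: [3.141, 0.0, 0.072]
force: [-0.4, 0.1, -0.1]
width: 58.2
```

```bash
python3 - <<'E'
from h import *
s=read_state();print(s['force'],s['width'],s['eef_pos'],s['tool_rot'])
a=get_image('side')[:,:,::-1];t=get_image('top')[:,:,::-1];cv2.imwrite('pics/s2f.png',a);cv2.imwrite('pics/t2f.png',t)
f=lambda im:cv2.resize(im,(400,400),interpolation=cv2.INTER_CUBIC)
cv2.imwrite('pics/p2.png',np.hstack([f(a[180:280,210:310]),f(t[125:225,240:340])]))
E
```

```text
[-0.42045712  0.08493043 -0.08034309] 58.21857138531788 [588.21926976 123.64556777  50.0534612 ] [3.14138824e+00 1.14226962e-04 7.18215851e-02]
```

View pics/p2.png

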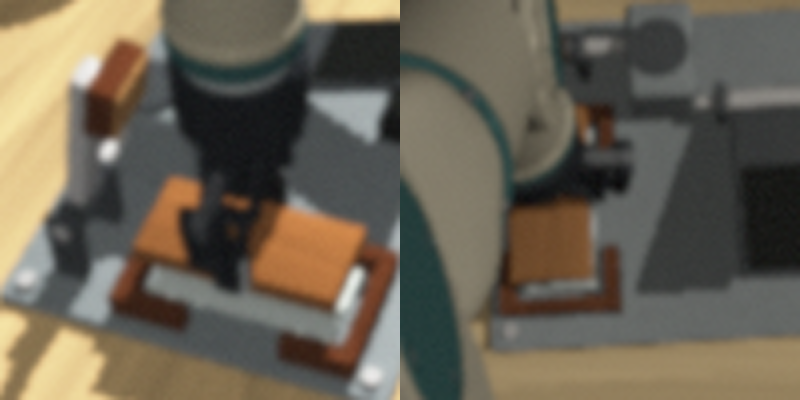

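Side view (left half): the board hovers over the nest, with fingers mid-length facing the gaps and the upright head clear. I'll overlay the predicted corners to check the nest estimate against the board.

```bash
cat >>h.py <<'E'
def box(c,yaw,l,w,z):
    k=np.array([[1,1],[1,-1],[-1,-1],[-1,1]])*[l/2,w/2];a=np.radians(yaw)
    return np.c_[k@np.array([[np.cos(a),np.sin(a)],[-np.sin(a),np.cos(a)]])+c,np.full(4,z)]
def overlay(n,im,crop,boxes,S):
    x0,y0,x1,y1=crop;o=cv2.resize(im[y0:y1,x0:x1],None,fx=S,fy=S,interpolation=cv2.INTER_CUBIC)
    for b,col in boxes:
        p=((proj(n,b)-[x0,y0]+.5)*S).round().astype(np.int32);cv2.polylines(o,[p],True,col,1,cv2.LINE_AA)
    return o
E
python3 - <<'E'
from h import *
N=(590.5,124);B=(588.2,123.6)
bx=[(box(N,4.2,137,67,26),(0,255,255)),(box(N,4.2,161,91,26),(255,255,0)),(box(B,4.2,130,60,64),(0,255,0))]
a=overlay('side',cv2.imread('pics/s2f.png'),(230,215,315,275),bx,6)
t=overlay('top',cv2.imread('pics/t2f.png'),(258,145,303,205),bx,6)
t0=overlay('side',cv2.imread('pics/side0.png'),(230,215,315,275),bx[:2],4);t1=overlay('top',cv2.imread('pics/top0.png'),(258,145,303,205),bx[:2],4)
r1=np.hstack([a,t]);r2=np.hstack([t0,t1]);r2=np.hstack([r2,np.zeros((240,r1.shape[1]-r2.shape[1],3),np.uint8)])
o=np.vstack([r1,r2]);print(o.shape);cv2.imwrite('pics/p3.png',o)
E
```

```text
(600, 780, 3)
```

View pics/p3.png

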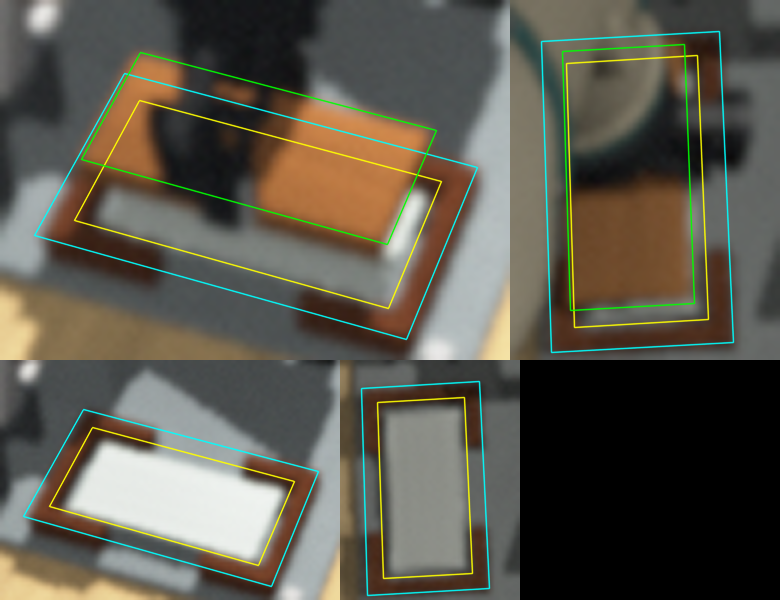

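The nest overlay matches the rails in both views. The board is within about 1–2 mm of my estimate, inside the ±3.5 mm play. Descending in small steps and watching force.

>>> apply_moves([
  {"tx": 0.0007, "ty": 0, "tz": -0.01, "rx": 0, "ry": 0, "rz": 0, "claw": 0.05},
  {"tx": 0.0007, "ty": 0, "tz": -0.018, "rx": 0, "ry": 0, "rz": 0, "claw": 0.05},
  {"tx": 0.0007, "ty": 0, "tz": -0.023, "rx": 0, "ry": 0, "rz": 0, "claw": 0.05},
  {"tx": 0.0007, "ty": 0, "tz": -0.027, "rx": 0, "ry": 0, "rz": 0, "claw": 0.05},
  {"tx": 0.0007, "ty": 0, "tz": -0.027, "rx": 0, "ry": 0, "rz": 0, "claw": 0.05},
])

```text
clock: 6.05
eef_pos: [588.4, 124.2, 21.5]
tool_rot: [3.141, 0.001, 0.073]
force: [-0.3, -0.2, -0.3]
width: 58.2
```

No contact at 21.5, below the rail tops, so the board is inside the frame. Pressing down slowly in the grip.

>>> apply_moves([
  {"tx": 0.0007, "ty": 0, "tz": -0.001, "rx": 0, "ry": 0, "rz": 0, "claw": 0.05},
  {"tx": 0.0007, "ty": 0, "tz": -0.002, "rx": 0, "ry": 0, "rz": 0, "claw": 0.05},
  {"tx": 0.0007, "ty": 0, "tz": -0.003, "rx": 0, "ry": 0, "rz": 0, "claw": 0.05},
  {"tx": 0.0007, "ty": 0, "tz": -0.004, "rx": 0, "ry": 0, "rz": 0, "claw": 0.05},
  {"tx": 0.0007, "ty": 0, "tz": -0.005, "rx": 0, "ry": 0, "rz": 0, "claw": 0.05},
])

```text
clock: 6.55
eef_pos: [590.0, 124.4, 17.8]
tool_rot: [-3.141, -0.001, 0.073]
force: [-1.4, 0.6, 5.0]
width: 58.3
```

>>> apply_moves([
  {"tx": 0, "ty": 0, "tz": -0.001, "rx": 0, "ry": 0, "rz": 0, "claw": 0.05},
  {"tx": 0, "ty": 0, "tz": -0.002, "rx": 0, "ry": 0, "rz": 0, "claw": 0.05},
  {"tx": 0, "ty": 0, "tz": -0.003, "rx": 0, "ry": 0, "rz": 0, "claw": 0.05},
])

```text
clock: 6.85
eef_pos: [590.0, 124.4, 14.4]
tool_rot: [-3.142, -0.001, 0.073]
force: [0.2, -0.5, 5.6]
width: 58.2
```

>>> apply_moves([
  {"tx": 0, "ty": 0, "tz": -0.001, "rx": 0, "ry": 0, "rz": 0, "claw": 0.05},
  {"tx": 0, "ty": 0, "tz": -0.002, "rx": 0, "ry": 0, "rz": 0, "claw": 0.05},
  {"tx": 0, "ty": 0, "tz": -0.003, "rx": 0, "ry": 0, "rz": 0, "claw": 0.05},
  {"tx": 0, "ty": 0, "tz": -0.003, "rx": 0, "ry": 0, "rz": 0, "claw": 0.05},
])

```text
clock: 7.25
eef_pos: [590.0, 124.3, 11.7]
tool_rot: [-3.142, -0.001, 0.073]
force: [-1.1, 1.0, 8.3]
width: 58.3
```

>>> apply_moves([
  {"tx": 0, "ty": 0, "tz": -0.001, "rx": 0, "ry": 0, "rz": 0, "claw": 0.05},
  {"tx": 0, "ty": 0, "tz": -0.002, "rx": 0, "ry": 0, "rz": 0, "claw": 0.05},
  {"tx": 0, "ty": 0, "tz": -0.002, "rx": 0, "ry": 0, "rz": 0, "claw": 0.05},
])

```text
clock: 7.55
eef_pos: [590.1, 124.4, 11.5]
tool_rot: [-3.141, -0.001, 0.073]
force: [-5.8, -1.1, 21.9]
width: 58.1
```

The stop is reached: z stays at 11.5 while force rises to 22 N. Releasing and lifting clear toward the front.

>>> apply_moves([
  {"tx": 0, "ty": 0, "tz": 0.001, "rx": 0, "ry": 0, "rz": 0, "claw": 0.05},
  {"tx": 0, "ty": 0, "tz": 0.001, "rx": 0, "ry": 0, "rz": 0, "claw": 0.074},
  {"tx": 0, "ty": 0, "tz": 0.001, "rx": 0, "ry": 0, "rz": 0, "claw": 0.074},
  {"tx": 0, "ty": 0, "tz": 0.001, "rx": 0, "ry": 0, "rz": 0, "claw": 0.074},
  {"tx": 0, "ty": 0, "tz": 0.001, "rx": 0, "ry": 0, "rz": 0, "claw": 0.074},
  {"tx": 0, "ty": 0, "tz": 0.02, "rx": 0, "ry": 0, "rz": 0, "claw": 0.074},
  {"tx": 0, "ty": 0, "tz": 0.05, "rx": 0, "ry": 0, "rz": 0, "claw": 0.074},
  {"tx": 0, "ty": 0, "tz": 0.06, "rx": 0, "ry": 0, "rz": 0, "claw": 0},
  {"tx": 0, "ty": 0, "tz": 0.06, "rx": 0, "ry": 0, "rz": 0, "claw": 0},
  {"tx": 0, "ty": 0, "tz": 0.06, "rx": 0, "ry": 0, "rz": 0, "claw": 0},
  {"tx": 0, "ty": 0, "tz": 0.06, "rx": 0, "ry": 0, "rz": 0, "claw": 0},
  {"tx": 0, "ty": 0, "tz": 0.06, "rx": 0, "ry": 0, "rz": 0, "claw": 0},
])

```text
clock: 8.75
eef_pos: [589.0, 124.2, 68.1]
tool_rot: [3.141, 0.002, 0.073]
force: [-0.2, 0.5, -0.3]
width: 1.2
```

Confirming flushness with shut fingers on the board's centre: the top should meet them at z≈26.

>>> apply_moves([
  {"tx": 0, "ty": 0, "tz": -0.02, "rx": 0, "ry": 0, "rz": 0, "claw": 0},
  {"tx": 0, "ty": 0, "tz": -0.034, "rx": 0, "ry": 0, "rz": 0, "claw": 0},
  {"tx": 0, "ty": 0, "tz": -0.039, "rx": 0, "ry": 0, "rz": 0, "claw": 0},
  {"tx": 0, "ty": 0, "tz": -0.041, "rx": 0, "ry": 0, "rz": 0, "claw": 0},
  {"tx": 0, "ty": 0, "tz": -0.042, "rx": 0, "ry": 0, "rz": 0, "claw": 0},
  {"tx": 0, "ty": 0, "tz": -0.043, "rx": 0, "ry": 0, "rz": 0, "claw": 0},
])

```text
clock: 9.35
eef_pos: [590.2, 124.4, 26.7]
tool_rot: [-3.142, -0.001, 0.073]
force: [0.6, -0.1, 0.5]
width: -0.3
```

>>> apply_moves([
  {"tx": 0, "ty": 0, "tz": -0.001, "rx": 0, "ry": 0, "rz": 0, "claw": 0},
  {"tx": 0, "ty": 0, "tz": -0.001, "rx": 0, "ry": 0, "rz": 0, "claw": 0},
])

```text
clock: 9.55
eef_pos: [590.2, 124.4, 26.1]
tool_rot: [-3.141, -0.001, 0.073]
force: [-0.9, -0.4, 3.8]
width: -0.1
```

>>> apply_moves([
  {"tx": 0, "ty": 0, "tz": -0.001, "rx": 0, "ry": 0, "rz": 0, "claw": 0},
  {"tx": 0, "ty": 0, "tz": -0.0015, "rx": 0, "ry": 0, "rz": 0, "claw": 0},
  {"tx": 0, "ty": 0, "tz": -0.0015, "rx": 0, "ry": 0, "rz": 0, "claw": 0},
])

```text
clock: 9.85
eef_pos: [590.2, 124.4, 26.0]
tool_rot: [-3.141, -0.001, 0.073]
force: [-4.1, -0.4, 15.0]
width: -0.1
```

The board top reads z = 26.0 at 15 N, which is flush. Moving to above the treadle pad at about (558, -49).

>>> apply_moves([
  {"tx": 0, "ty": 0, "tz": 0.03, "rx": 0, "ry": 0, "rz": 0, "claw": 0},
  {"tx": 0, "ty": 0, "tz": 0.075, "rx": 0, "ry": 0, "rz": 0, "claw": 0},
  {"tx": -0.01, "ty": -0.03, "tz": 0.1, "rx": 0, "ry": 0, "rz": 0, "claw": 0},
  {"tx": -0.032, "ty": -0.08, "tz": 0.1, "rx": 0, "ry": 0, "rz": 0, "claw": 0},
  {"tx": -0.032, "ty": -0.125, "tz": 0.1, "rx": 0, "ry": 0, "rz": 0, "claw": 0},
  {"tx": -0.032, "ty": -0.16, "tz": 0.1, "rx": 0, "ry": 0, "rz": 0, "claw": 0},
  {"tx": -0.032, "ty": -0.173, "tz": 0.09, "rx": 0, "ry": 0, "rz": 0, "claw": 0},
  {"tx": -0.032, "ty": -0.173, "tz": 0.075, "rx": 0, "ry": 0, "rz": 0, "claw": 0},
  {"tx": -0.032, "ty": -0.173, "tz": 0.067, "rx": 0, "ry": 0, "rz": 0, "claw": 0},
  {"tx": -0.032, "ty": -0.173, "tz": 0.067, "rx": 0, "ry": 0, "rz": 0, "claw": 0},
])

```text
clock: 10.85
eef_pos: [556.8, -47.2, 89.4]
tool_rot: [-3.14, 0.003, 0.074]
force: [-0.3, 0.4, -0.0]
width: 0.0
```

```bash
python3 - <<'E'
from h import *
s=read_state();print(s['force'],s['eef_pos'])
a=get_image('side')[:,:,::-1];cv2.imwrite('pics/s4f.png',a)
N=(590.5,124)
cv2.imwrite('pics/s4.png',overlay('side',a,(205,170,345,275),[],5))
E
```

```text
[-0.25180014  0.39048986 -0.02040733] [556.84151083 -47.21361026  89.41131537]
```

View pics/s4.png

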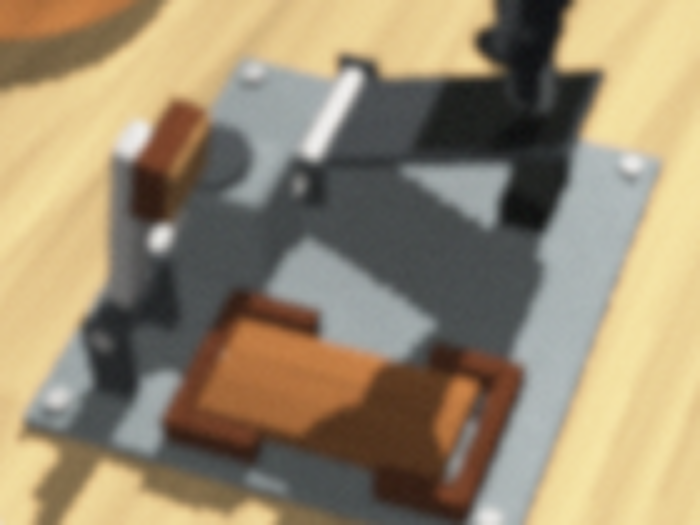

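The board sits flush in the nest (crop (330,395)), and the shut fingers are over the rubber pad (crop (530,100)). Pressing the treadle, following its arc.

>>> apply_moves([
  {"tx": 0, "ty": 0, "tz": -0.004, "rx": 0, "ry": 0, "rz": 0, "claw": 0},
  {"tx": 0, "ty": 0, "tz": -0.008, "rx": 0, "ry": 0, "rz": 0, "claw": 0},
  {"tx": 0, "ty": 0, "tz": -0.011, "rx": 0, "ry": 0, "rz": 0, "claw": 0},
  {"tx": -0.001, "ty": 0, "tz": -0.014, "rx": 0, "ry": 0, "rz": 0, "claw": 0},
  {"tx": -0.002, "ty": 0, "tz": -0.017, "rx": 0, "ry": 0, "rz": 0, "claw": 0},
  {"tx": -0.003, "ty": 0, "tz": -0.02, "rx": 0, "ry": 0, "rz": 0, "claw": 0},
])

```text
clock: 11.5
eef_pos: [554.9, -48.5, 71.3]
tool_rot: [-3.141, -0.001, 0.073]
force: [-1.3, -0.3, 6.9]
width: 0.1
```

>>> apply_moves([
  {"tx": -0.001, "ty": 0, "tz": -0.003, "rx": 0, "ry": 0, "rz": 0, "claw": 0},
  {"tx": -0.002, "ty": 0, "tz": -0.006, "rx": 0, "ry": 0, "rz": 0, "claw": 0},
  {"tx": -0.003, "ty": 0, "tz": -0.009, "rx": 0, "ry": 0, "rz": 0, "claw": 0},
  {"tx": -0.004, "ty": 0, "tz": -0.012, "rx": 0, "ry": 0, "rz": 0, "claw": 0},
  {"tx": -0.004, "ty": 0, "tz": -0.015, "rx": 0, "ry": 0, "rz": 0, "claw": 0},
  {"tx": -0.005, "ty": 0, "tz": -0.018, "rx": 0, "ry": 0, "rz": 0, "claw": 0},
])

```text
clock: 12.1
eef_pos: [550.5, -48.8, 53.7]
tool_rot: [3.141, -0.002, 0.073]
force: [-0.9, 0.9, 9.2]
width: -0.2
```

>>> apply_moves([
  {"tx": 0, "ty": 0, "tz": -0.003, "rx": 0, "ry": 0, "rz": 0, "claw": 0},
  {"tx": -0.001, "ty": 0, "tz": -0.006, "rx": 0, "ry": 0, "rz": 0, "claw": 0},
  {"tx": -0.001, "ty": 0, "tz": -0.009, "rx": 0, "ry": 0, "rz": 0, "claw": 0},
  {"tx": -0.002, "ty": 0, "tz": -0.012, "rx": 0, "ry": 0, "rz": 0, "claw": 0},
  {"tx": -0.002, "ty": 0, "tz": -0.014, "rx": 0, "ry": 0, "rz": 0, "claw": 0},
  {"tx": -0.002, "ty": 0, "tz": -0.015, "rx": 0, "ry": 0, "rz": 0, "claw": 0},
])

```text
clock: 12.7
eef_pos: [548.7, -48.9, 39.0]
tool_rot: [3.141, -0.002, 0.073]
force: [-0.7, 0.2, 11.9]
width: 0.0
```

>>> apply_moves([
  {"tx": 0, "ty": 0, "tz": -0.001, "rx": 0, "ry": 0, "rz": 0, "claw": 0},
  {"tx": 0, "ty": 0, "tz": -0.002, "rx": 0, "ry": 0, "rz": 0, "claw": 0},
  {"tx": 0, "ty": 0, "tz": -0.002, "rx": 0, "ry": 0, "rz": 0, "claw": 0},
])

```text
clock: 13.0
eef_pos: [548.6, -48.9, 37.1]
tool_rot: [3.141, -0.002, 0.073]
force: [-1.8, 1.0, 13.0]
width: -0.2
```

>>> apply_moves([
  {"tx": 0, "ty": 0, "tz": -0.001, "rx": 0, "ry": 0, "rz": 0, "claw": 0},
  {"tx": 0, "ty": 0, "tz": -0.002, "rx": 0, "ry": 0, "rz": 0, "claw": 0},
  {"tx": 0, "ty": 0, "tz": -0.002, "rx": 0, "ry": 0, "rz": 0, "claw": 0},
])

```text
clock: 13.3
eef_pos: [548.4, -48.9, 35.1]
tool_rot: [3.141, -0.002, 0.072]
force: [-3.3, -0.6, 14.1]
width: 0.1
```

>>> apply_moves([
  {"tx": 0, "ty": 0, "tz": -0.001, "rx": 0, "ry": 0, "rz": 0, "claw": 0},
  {"tx": 0, "ty": 0, "tz": -0.002, "rx": 0, "ry": 0, "rz": 0, "claw": 0},
  {"tx": 0, "ty": 0, "tz": -0.002, "rx": 0, "ry": 0, "rz": 0, "claw": 0},
])

```text
clock: 13.6
eef_pos: [548.4, -48.9, 33.9]
tool_rot: [3.141, -0.002, 0.073]
force: [-3.2, -0.2, 19.2]
width: -0.0
```

>>> apply_moves([
  {"tx": 0, "ty": 0, "tz": -0.001, "rx": 0, "ry": 0, "rz": 0, "claw": 0},
  {"tx": 0, "ty": 0, "tz": -0.0015, "rx": 0, "ry": 0, "rz": 0, "claw": 0},
  {"tx": 0, "ty": 0, "tz": -0.0015, "rx": 0, "ry": 0, "rz": 0, "claw": 0},
])

```text
clock: 13.9
eef_pos: [548.4, -48.9, 33.6]
tool_rot: [3.142, -0.002, 0.072]
force: [-5.2, -0.3, 30.7]
width: 0.1
```

```bash
python3 - <<'E'
from h import *
s=read_state();print(s['force'],s['eef_pos'])
a=get_image('side')[:,:,::-1];cv2.imwrite('pics/s5f.png',a)
cv2.imwrite('pics/s5.png',overlay('side',a,(205,170,345,275),[],4))
E
```

```text
[-5.22009241 -0.32095727 30.70914345] [548.42176813 -48.93788879  33.61052029]
```

View pics/s5.png

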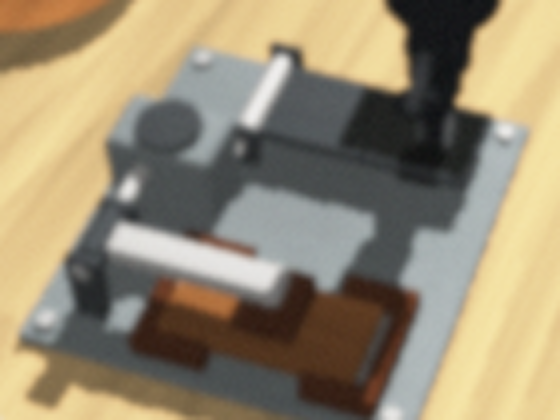

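The head is down on the board (crop (285,305)), the treadle is level and the tool reads 31 N at the stop. Holding for over 1 s.

>>> apply_moves([
  {"tx": 0, "ty": 0, "tz": 0, "rx": 0, "ry": 0, "rz": 0, "claw": 0},
  {"tx": 0, "ty": 0, "tz": 0, "rx": 0, "ry": 0, "rz": 0, "claw": 0},
  {"tx": 0, "ty": 0, "tz": 0, "rx": 0, "ry": 0, "rz": 0, "claw": 0},
  {"tx": 0, "ty": 0, "tz": 0, "rx": 0, "ry": 0, "rz": 0, "claw": 0},
  {"tx": 0, "ty": 0, "tz": 0, "rx": 0, "ry": 0, "rz": 0, "claw": 0},
  {"tx": 0, "ty": 0, "tz": 0, "rx": 0, "ry": 0, "rz": 0, "claw": 0},
  {"tx": 0, "ty": 0, "tz": 0, "rx": 0, "ry": 0, "rz": 0, "claw": 0},
  {"tx": 0, "ty": 0, "tz": 0, "rx": 0, "ry": 0, "rz": 0, "claw": 0},
  {"tx": 0, "ty": 0, "tz": 0, "rx": 0, "ry": 0, "rz": 0, "claw": 0},
  {"tx": 0, "ty": 0, "tz": 0, "rx": 0, "ry": 0, "rz": 0, "claw": 0},
  {"tx": 0, "ty": 0, "tz": 0, "rx": 0, "ry": 0, "rz": 0, "claw": 0},
  {"tx": 0, "ty": 0, "tz": 0, "rx": 0, "ry": 0, "rz": 0, "claw": 0},
])

```text
clock: 15.15
eef_pos: [548.4, -48.9, 33.6]
tool_rot: [3.142, -0.002, 0.072]
force: [-5.8, 0.4, 30.2]
width: 0.3
```

>>> apply_moves([
  {"tx": 0.001, "ty": 0, "tz": 0.006, "rx": 0, "ry": 0, "rz": 0, "claw": 0},
  {"tx": 0.002, "ty": 0, "tz": 0.011, "rx": 0, "ry": 0, "rz": 0, "claw": 0},
  {"tx": 0.003, "ty": 0, "tz": 0.016, "rx": 0, "ry": 0, "rz": 0, "claw": 0},
  {"tx": 0.004, "ty": 0, "tz": 0.021, "rx": 0, "ry": 0, "rz": 0, "claw": 0},
  {"tx": 0.006, "ty": 0, "tz": 0.026, "rx": 0, "ry": 0, "rz": 0, "claw": 0},
  {"tx": 0.008, "ty": 0, "tz": 0.032, "rx": 0, "ry": 0, "rz": 0, "claw": 0},
  {"tx": 0.009, "ty": 0, "tz": 0.038, "rx": 0, "ry": 0, "rz": 0, "claw": 0},
  {"tx": 0.01, "ty": 0, "tz": 0.044, "rx": 0, "ry": 0, "rz": 0, "claw": 0},
  {"tx": 0.01, "ty": 0, "tz": 0.05, "rx": 0, "ry": 0, "rz": 0, "claw": 0},
  {"tx": 0.01, "ty": 0, "tz": 0.08, "rx": 0, "ry": 0, "rz": 0, "claw": 0},
  {"tx": 0.01, "ty": 0, "tz": 0.12, "rx": 0, "ry": 0, "rz": 0, "claw": 0},
  {"tx": 0, "ty": -0.03, "tz": 0.15, "rx": 0, "ry": 0, "rz": 0, "claw": 0},
])

```text
clock: 16.35
eef_pos: [549.3, -74.1, 181.8]
tool_rot: [-3.139, -0.002, 0.08]
force: [1.5, -0.3, 1.0]
width: 0.0
```

>>> apply_moves([
  {"tx": -0.04, "ty": -0.04, "tz": 0, "rx": 0, "ry": 0, "rz": 0, "claw": 0},
  {"tx": -0.06, "ty": -0.08, "tz": 0, "rx": 0, "ry": 0, "rz": 0, "claw": 0},
  {"tx": -0.06, "ty": -0.12, "tz": 0, "rx": 0, "ry": 0, "rz": 0, "claw": 0},
  {"tx": -0.06, "ty": -0.16, "tz": 0, "rx": 0, "ry": 0, "rz": 0, "claw": 0},
  {"tx": -0.06, "ty": -0.2, "tz": 0, "rx": 0, "ry": 0, "rz": 0, "claw": 0},
  {"tx": -0.06, "ty": -0.2, "tz": 0, "rx": 0, "ry": 0, "rz": 0, "claw": 0},
])

```text
clock: 16.95
eef_pos: [485.9, -286.2, 180.4]
tool_rot: [3.136, 0.0, 0.064]
force: [-1.0, -0.2, 0.2]
width: -0.0
```

```bash
python3 - <<'E'
from h import *
s=read_state();print(s['clock'],s['force'],s['eef_pos'])
a=get_image('side')[:,:,::-1];t=get_image('top')[:,:,::-1];cv2.imwrite('pics/s6f.png',a)
b=[(box((590.5,124),4.2,137,67,26),(0,255,255))]
f=lambda i:cv2.resize(i,(390,480))
cv2.imwrite('pics/s6.png',np.hstack([cv2.resize(overlay('side',a,(205,170,345,275),[],5),(480,360)),overlay('top',t,(250,120,320,210),[],4)]))
for n,o,i in(('side','side0',a),('top','top0',t)):
    d=cv2.absdiff(cv2.imread(f'pics/{o}.png'),i).max(2)
    for nm,P in(('long',(518,321,7)),('tape',None),('block',None)):
        p=proj(n,P)[0] if P else {'top':{'tape':(220,135),'block':(426,140)},'side':{'tape':(187,292),'block':(299,137)}}[n][nm]
        x,y=map(int,p);print(n,nm,d[y-22:y+22,x-22:x+22].mean().round(1))
E
```

```text
16.95 [-1.03687791 -0.15041855  0.22480518] [ 485.87918148 -286.21735026  180.37002915]
side long 51.7
side tape 1.6
side block 1.6
top long 29.1
top tape 5.7
top block 5.8
```

View pics/s6.png

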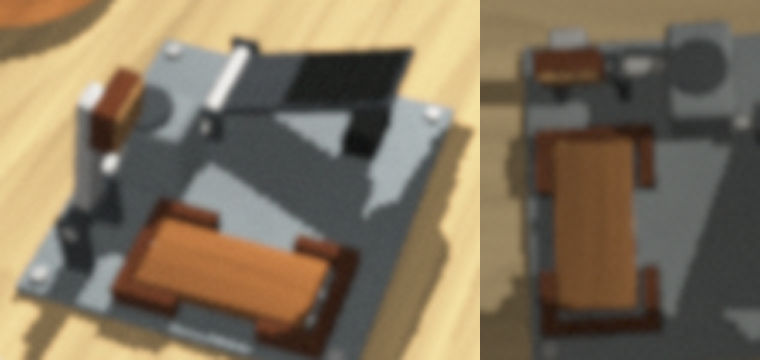

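The treadle and head are back up, and the board is in the nest. The "long" image difference may just be a shadow, so I'll measure that board's position, and triangulate the short board's height as well.

```bash
python3 - <<'E'
from h import *
a=cv2.imread('pics/s6f.png');t=get_image('top')[:,:,::-1].copy();cv2.imwrite('pics/t7.png',t)
br=lambda im,v:(lambda h:(h[...,0]<16)&(h[...,1]>115)&(h[...,2]>v))(cv2.cvtColor(im,cv2.COLOR_BGR2HSV))
print('long now',comps('top',br(t,25)&(cv2.cvtColor(t,cv2.COLOR_BGR2HSV)[...,2]<190),(190,160,240,240),14))
for n,im,bx in(('top',t,(262,150,300,206)),('side',a,(225,205,320,280))):
    h=cv2.cvtColor(im,cv2.COLOR_BGR2HSV);v=h[...,2][br(im,0)&(np.indices(h.shape[:2])[0]>bx[1])&(np.indices(h.shape[:2])[0]<bx[3])&(np.indices(h.shape[:2])[1]>bx[0])&(np.indices(h.shape[:2])[1]<bx[2])]
    th,_=cv2.threshold(v.astype(np.uint8),0,255,cv2.THRESH_OTSU)
    for z in(22,26,30,34):print(n,th,z,comps(n,br(im,th),bx,z))
o=np.hstack([cv2.resize(t[155:245,180:250],(420,540)),cv2.resize(cv2.imread('pics/top0.png')[155:245,180:250],(380,540))]);cv2.imwrite('pics/l7.png',o)
E
```

```text
long now ((array([518.4, 320.1]), 177.1, 62.1, 9.82), 1047.0)
top 88.0 22 ((array([593.8, 126.1]), 130.6, 58.6, 3.63), 733.5)
top 88.0 26 ((array([592.9, 125.5]), 130.1, 58.4, 3.63), 733.5)
top 88.0 30 ((array([591.9, 125. ]), 129.6, 58.1, 3.63), 733.5)
top 88.0 34 ((array([590.9, 124.5]), 129.2, 57.9, 3.63), 733.5)
side 127.0 22 ((array([592.6, 123.2]), 131.1, 60.4, 4.35), 909.5)
side 127.0 26 ((array([591.1, 125.8]), 130.5, 60.1, 4.35), 909.5)
side 127.0 30 ((array([589.6, 128.5]), 129.8, 59.8, 4.35), 909.5)
side 127.0 34 ((array([588.2, 131.1]), 129.2, 59.5, 4.35), 909.5)
```

View pics/l7.png

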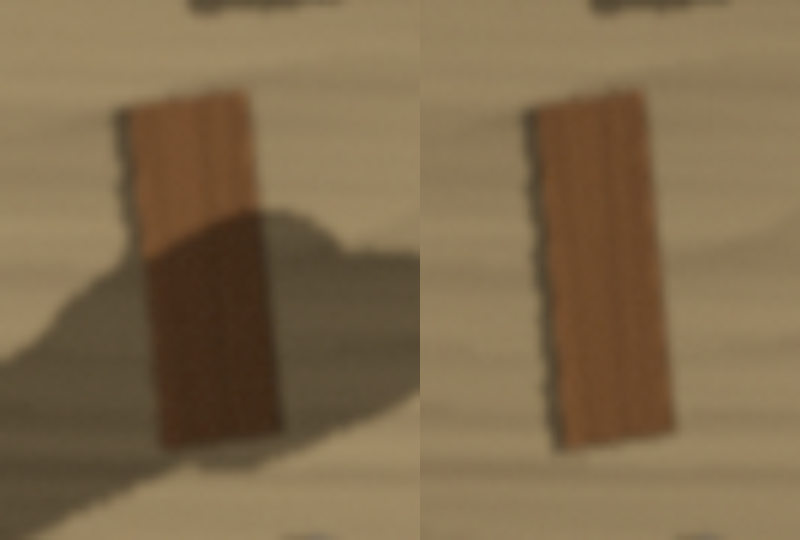

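The long board hasn't moved; the difference was the arm's shadow. The two views of the short board agree best at z≈26, so it is flush. Handing in.

```bash
python3 -c "
from cell import *
print(finish_job())"
```

```text
the job is handed in; nothing more can be done
None
```

The job is done and handed in at about 17 s of robot time. The short board is flush in the nest, and the treadle was pressed to its stop and let back up.

- **Board in the nest:** I laid the short board (from the right of the press) in and pressed it level to the stop. A touch on its centre then read a top height of 26.0 mm at 15 N.
- **Treadle:** I held it at its stop with about 30 N for 1.2 s. The picture shows the head down on the board. I then let it rise under control.
- **Final pictures:** The treadle and head are back up. The board's positions in the two views agree within 2 mm at a top height of 26 mm, so it is still flush. I did not touch it again after the pressing.
- **Bystanders:** The tape roll and sanding block are unchanged in the pictures. The long board first showed a large image difference, but that was the arm's shadow; it measures within 1.5 mm of where it was.
- **Disagreements:** The gripper read 58 mm on the 60 mm board. The finger stopped at z 33.6 on the treadle, where I expected about 37, but force rose sharply there and the picture showed the treadle level.

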